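# Clamp the dowels and set the saw in the mitre box

## Robot

A 7-joint arm with a two-finger parallel gripper is mounted at the origin on a cart in front of the work surface, level with it; the furniture and walls round the work are solid. World frame = base frame: x ahead of the robot, y to its left, z up, the work surface at z = 0. Lengths are in mm, angles in rad, forces in N, time in s.
With the tool pointing down it reaches from about 400 to 875 mm from the base axis. Payload 4.4 kg.
Tool frame: the origin (TCP) lies midway between the tips of the shut fingers; the grasp point (between the pads) lies ctrl.grip_depth behind it (ctrl.grip_depth is the distance from the TCP to the grasp point, in mm); z points along the fingers, y is the line along which they close (so a half turn about z gives the same grasp; the last joint's range is limited). The gripper opens to 85 mm and grips with 20 to 120 N. Pads are 22 mm wide; open, the fingers measure 114 mm over their backs; the gripper's body (76 mm by 85 mm) begins 54 mm behind the grasp point. The pads swing forward as they close: fully open they stand 13 mm farther back than shut.
Start: joints at [1.272, 0.628, 0.038, 1.517, -0.027, 0.996, -0.02], TCP at [149.985, -632.473, 195.713] pointing down, gripper open.
Joint ranges: [-3.06, 3.06], [-0.37, 2.12], [-1.25, 1.32], [0.18, 2.47], [-1.1, 4.24], [0.23, 1.98], [-2.94, 2.94]. Speed limits (rad/s): [2.57, 2.57, 3.14, 3.14, 3.14, 3.14, 3.14].

## Interface

Orientations are given as [roll, pitch, yaw] about the fixed x, y, z axes, in that order (R = Rz(yaw) Ry(pitch) Rx(roll)).
In Python, from cell import ctrl gives the robot as it stands.
- The arm moves only by the tool carry_out, never from a script. Its argument "deltas" is one flat list of numbers, 7 for each row, row after row: the turn, a rotation vector about the tool's x, y, z in degrees, then the shift along the tool's x, y, z in m, then the closure, from -1 (fully open) to 1 (shut). In form: [wx, wy, wz, dx, dy, dz, claw, wx, wy, wz, dx, dy, dz, claw, ...]. A call has 1 to 12 rows; each row shifts and turns the commanded pose from where the row before left it, along the tool's axes as they then stand; what a row does not reach is not made up. A row lasts 1/8 s, in which the tool goes at most 62.5 mm and 10.7 degrees, less where a joint would pass 70% of its speed; a pose out of reach is approached as far as the arm can. A call with a gripper value outside its range is refused whole. The fingers move at their own pace and stop on an object; the grip force is fixed at half the most. Time passes only in rows, so rows that do not move let the fingers close. It gives the time, the measured TCP pose, the force, the opening and the grip force at its end, in the units of the state.
- ctrl.read_state(): the state, without advancing time (a new reading comes with each control period).
- ctrl.get_image(name): name is "scene" or "top"; returns the picture (480x640x3 uint8, red, green, blue); there is no depth.
- ctrl.calibration(name): a dict with "mtx" (3x3 intrinsics, pixels), "R" (3x3) and "t" (3): a world point X has camera coordinates R X + t. Camera axes: x right, y down, z forward; pixel columns grow to the right and rows downward; lengths in mm; the calibration is good to about 2 mm. A picture is of the moment at which its call begins. calibration takes no time and is no camera call.
- ctrl.finish_job(): hands the job in; it is judged then, once.
The state is a dict: "clock": time; "qpos": joint angles; "qd": joint speeds; "tau": joint torques, N m; "eef_pos": TCP position; "tool_rot": TCP orientation; "force": force on the tool from outside, world axes, zero at the start; "torque": the same for the moment, N m; "width": finger opening in mm; "gripper_force": force on a finger pad.
Only numpy, scipy, OpenCV 4.12 (cv2) and the standard library are available. Lean on these libraries where they do the work, as an engineer would, in place of code of your own. Each camera call takes 0.05 s, during which the arm holds its last target. There are 200 camera calls.

## Task

Get the mitre box ready for a square cut. Swing the red-knobbed cam lever round so that it clamps the three loose dowels tight together against the near wall, and then take the back saw from its rest and slide its blade down into the slot that runs straight across the box (not the slanting one), setting it down gently so that its teeth rest on the dowels and the blade reaches through both walls. Leave it standing there.

Things in the scene. Friction and masses are not known exactly. Their poses are not given: they have to be found in the camera images.
- mitre_box: Open wooden mitre box, fixed. Origin: underside, mid-width. x across the channel, away from the robot; y along it, left; z up. mm: base x -59 to 59, y -173 to 123, floor z 12. Near wall x -59 to -48, far wall 48 to 59, both y -150 to 100, top z 58. End stop at left: face y 88, top z 40. Walls have a straight slot at y 40 and a 45 degree one (near wall y -9, far wall y -115)
- square_slot (a point): Middle of the straight-across saw slot: halfway between the walls (box x 0, y 40) at wall-top height (box z 58, 26 mm above the dowels' tops). Axes as the box; the slot runs along x through both walls, from the wall tops down to the floor. It is 5 mm wide; its chamfered mouth is 13 mm wide at the top, 5 mm from box z 52 down
- cam_pivot (a point): Fixed point on the cam lever's vertical pivot axis, at the height of the lever bar (box x 30.5, y -45, z 66). Axes as the box
- cam_knob (a point): Middle of the upright round red knob on the lever's end, 65 mm out from the pivot: 16 mm in diameter, standing from box z 69 to 104 (this point at z 88). The dark steel lever bar under it is 12 mm wide, 7 mm thick, box z 62.5 to 69.5, passing over the walls
- cam_lever (a joint): Turn of the lever about its pivot, rad. 0 = open, pointing along box +x; grows clockwise seen from above, to box -y (1.57); end stop 1.9. Starts 0 to 0.25. Stiff (2 to 3 N at the knob), stays where left. The steel cam below it in the channel meets the row at about 1.0 and has it tight at about 1.4; beyond that it is stiffer; it may go on to its end stop
- dowel_near: Wooden dowel, 20 mm in diameter, 176 mm long, the nearest of three lying loose side by side, a few mm apart, on the channel floor (axes at box z 22, tops at z 32), parallel to the box's y. Origin: middle of its axis; its y runs along the axis; it may roll about it. Clamped tight it lies at box x -38, against the near wall
- dowel_mid: The middle dowel, like the others. Clamped tight it lies at box x -18
- dowel_far: The dowel farthest from the robot, on the cam's side, like the others. Clamped tight it lies at box x 2
- saw: Back saw, 250 mm, 0.28 kg, teeth down in its rest. Origin: middle of the toothed edge; x along the blade to the toe, away from the robot; z up. Blade x -75 to 75, 2.5 mm thick. Brass back along the blade, 10 mm thick, z 36 to 52: grip it from above. Round dark handle in line with the back, up to 24 mm thick, x -75 to -175. Centre of mass x -9, z 32
- saw_rest: Wooden rest of the saw, fixed: base 134 x 64 mm, 12 mm thick, with two posts (at x -50 and 50, 10 mm thick, 48 mm wide, tops at z 40), each with a 5 mm slot down to the base. Origin: middle of the underside; x along the slots, away from the robot. The teeth stand at z 12: lift straight up 35 mm to clear the posts

How it is judged:
By the outcome, as a careful person would: the job done as asked, in the order asked, and still so for the second after the job is handed in, with the robot touching nothing.
It also fails if it takes over 54 s, if anything falls off the work surface, if the arm or the gripper's body presses on something with over 40 N, if the wrist force passes 120 N, or if a joint passes its speed limit or range.

## Working session

There is one attempt and no reset: what is moved stays moved. The work goes in short steps, Python scripts to look and compute and a tool call to move; the robot and the scene stay as the last step left them, time stands still between calls to the robot, and variables do not carry over. Pictures are saved under pics/ and viewed, at most 10 in all, crops included, and the job is handed in when it is done.

Besides the shell and the picture viewer there is one more tool, called after "Emit:" as name(argument=value, ...) on one line, values as JSON. carry_out: Moves the arm, as the interface text tells. Its arguments: {"type":"object","properties":{"deltas":{"type":"array"}},"required":["deltas"]}

```bash
mkdir -p pics; python3 - <<'E'
from cell import ctrl
import cv2
for n in("scene","top"):
    cv2.imwrite(f"pics/{n}0.png",ctrl.get_image(n)[:,:,::-1])
    c=ctrl.calibration(n);print(n,c)
print(ctrl.read_state(),ctrl.grip_depth)
E
```

```text
scene {'mtx': array([[580.66608614,   0.        , 320.22749852],
       [  0.        , 580.66608614, 249.07021764],
       [  0.        ,   0.        ,   1.        ]]), 'R': array([[-0.46607079, -0.88473534,  0.00462577],
       [-0.6868118 ,  0.35850062, -0.63227119],
       [ 0.55773432, -0.29786017, -0.77473334]]), 't': array([ 286.98960937,  430.16792574, 1107.84064484])}
top {'mtx': array([[593.8034145 ,   0.        , 309.00383891],
       [  0.        , 593.8034145 , 240.13566641],
       [  0.        ,   0.        ,   1.        ]]), 'R': array([[-0.00751847, -0.99994701,  0.00703135],
       [-0.99843152,  0.00711659, -0.05553244],
       [ 0.05547945, -0.00743784, -0.99843213]]), 't': array([   1.72198002,  569.55518419, 1524.13042533])}
{'clock': 0.1, 'qpos': array([ 1.2722384 ,  0.629247  ,  0.03841205,  1.51825859, -0.02699064,
        0.99629646, -0.02001357]), 'qd': array([-4.96666423e-05, -1.23481784e-03,  8.19815263e-04, -2.49046779e-03,
        6.18156327e-04, -4.82601631e-04,  3.58010598e-04]), 'tau': array([ 3.05825612e-03, -5.64536297e+01,  1.23046562e+00, -1.93973762e+01,
        1.12547656e-02,  5.44396884e-03,  5.16266368e-06]), 'eef_pos': array([ 149.83454282, -631.86388334,  194.88780565]), 'tool_rot': array([-3.13990012e+00,  5.10545131e-06,  2.32776130e-01]), 'force': array([ 0.52307774, -0.48161876, -0.23328902]), 'torque': array([-0.08822613,  0.02231208,  0.04225071]), 'gripper_force': 0.0, 'width': 85.18857757044017} 18.700000000000003
```

View pics/scene0.png

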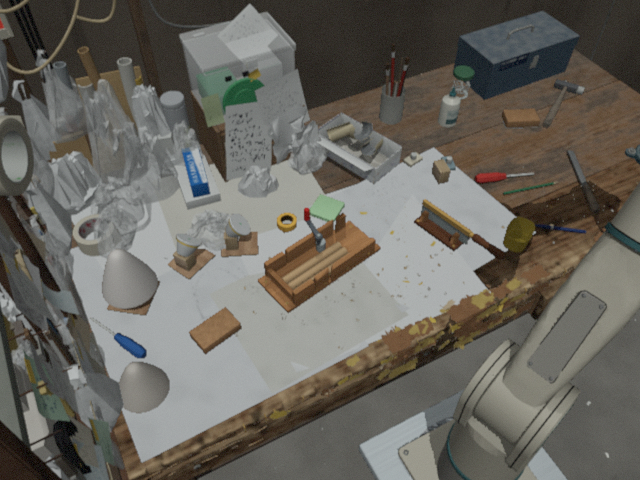

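View pics/top0.png

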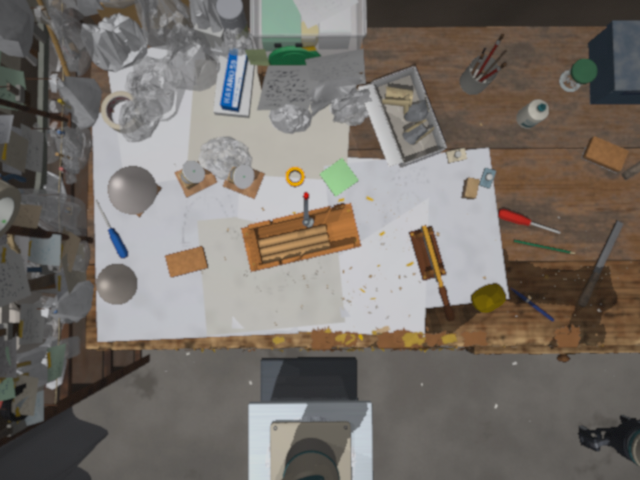

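View crops.

```bash
python3 - <<'E'
import cv2,numpy as np
t=cv2.imread("pics/top0.png")[180:330,230:480]; s=cv2.imread("pics/scene0.png")[180:320,250:530]
a=cv2.resize(t,None,fx=3.2,fy=3.2,interpolation=cv2.INTER_CUBIC);cv2.imwrite("pics/tc.png",a)
a=cv2.resize(s,None,fx=2.8,fy=2.8,interpolation=cv2.INTER_CUBIC);cv2.imwrite("pics/sc.png",a)
E
```

```text
(no output)
```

View pics/tc.png

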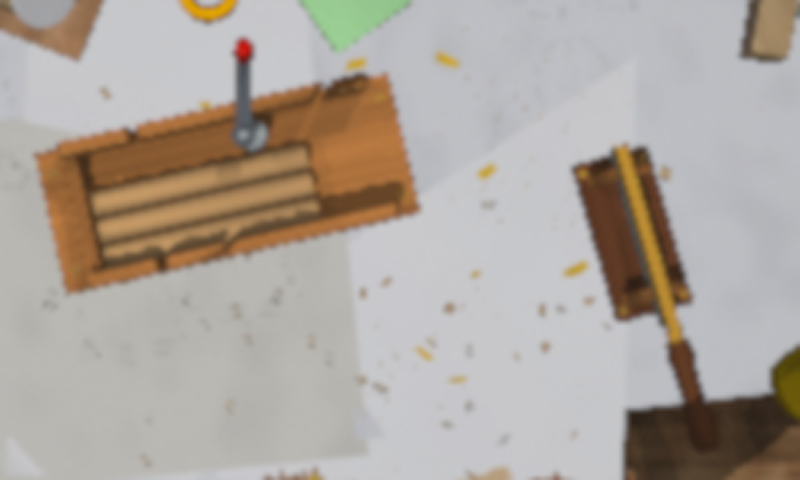

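View pics/sc.png

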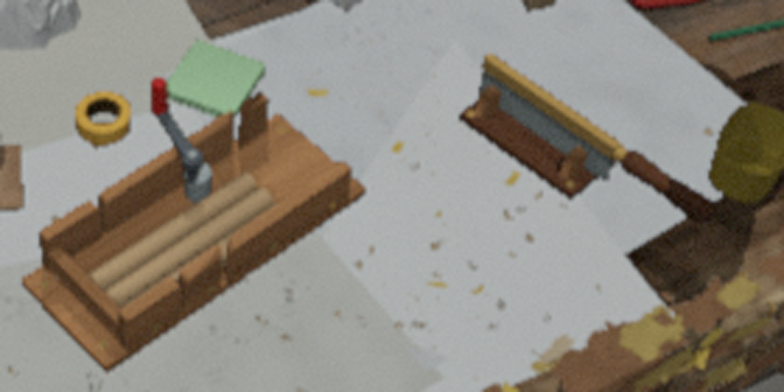

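```bash
cat > h.py <<'E'
import cv2,numpy as np
from cell import ctrl
C={n:ctrl.calibration(n) for n in("scene","top")}
def cast(n,uv,z):
    c=C[n];uv=np.atleast_2d(uv).astype(float)
    d=np.c_[uv,np.ones(len(uv))]@np.linalg.inv(c["mtx"]).T@c["R"]
    o=-c["R"].T@c["t"]; return o+d*((z-o[2])/d[:,2])[:,None]
def proj(n,X):
    c=C[n];p=(np.atleast_2d(X)@c["R"].T+c["t"])@c["mtx"].T; return p[:,:2]/p[:,2:]
def tri(a,b):
    P=[C[n]["mtx"]@np.c_[C[n]["R"],C[n]["t"]] for n in("scene","top")]
    x=cv2.triangulatePoints(P[0],P[1],np.array(a,float).reshape(2,1),np.array(b,float).reshape(2,1))[:,0];return x[:3]/x[3]
def grab(n,f=None):
    im=ctrl.get_image(n)[:,:,::-1].copy()
    if f:cv2.imwrite(f"pics/{f}.png",im)
    return im
def mask(im,lo,hi,roi):
    x0,x1,y0,y1=roi;m=np.zeros(im.shape[:2],np.uint8)
    m[y0:y1,x0:x1]=cv2.inRange(cv2.cvtColor(im,cv2.COLOR_BGR2HSV),lo,hi)[y0:y1,x0:x1];return m
def big(m): return max(cv2.findContours(m,cv2.RETR_EXTERNAL,cv2.CHAIN_APPROX_NONE)[0],key=cv2.contourArea)
def cen(m): return np.argwhere(m>0)[:,::-1].mean(0)
E
python3 - <<'E'
from h import *
t=cv2.imread("pics/top0.png");s=cv2.imread("pics/scene0.png")
for n in C: print(n,-C[n]["R"].T@C[n]["t"])
mb=mask(t,(5,70,40),(20,255,255),(235,365,195,280));c=big(cv2.morphologyEx(mb,cv2.MORPH_CLOSE,np.ones((5,5))))
r=cv2.minAreaRect(c);print(r,cast("top",cv2.boxPoints(r),12).round(1))
a=cv2.approxPolyDP(c,4,True)[:,0];print(a.tolist(),cast("top",a,12).round(1).tolist())
red=[((0,150,90),(8,255,255))]
k=[cen(mask(i,*red[0],roi)) for i,roi in((s,(295,325,200,232)),(t,(295,320,185,205)))]
print("knob",k,tri(*k))
for n,i,roi in(("top",t,(405,460,215,300)),("scene",s,(410,480,190,245))):
    m=mask(i,(18,110,90),(30,255,255),roi);m=cv2.morphologyEx(m,cv2.MORPH_OPEN,np.ones((2,2)));b=big(m);r=cv2.minAreaRect(b)
    print(n,r,cast(n,cv2.boxPoints(r),64).round(1).tolist())
cv2.imwrite("pics/m.png",mb)
# grey-free profile: hsv samples
h=cv2.cvtColor(t,cv2.COLOR_BGR2HSV)
for p in[(245,250),(345,220),(300,215),(420,255),(432,250),(305,195)]:print(p,h[p[1],p[0]])
E
```

```text
scene [-188.67887176  429.67598137 1128.93631749]
top [ 484.11687235    9.00484137 1553.35745829]
((299.88238525390625, 235.02944946289062), (49.477264404296875, 113.2641372680664), 75.96376037597656) [[ 611.1  179.5   12. ]
 [ 681.1 -107.3   12. ]
 [ 555.4 -137.1   12. ]
 [ 486.2  148.5   12. ]]
[[350, 203], [338, 200], [335, 206], [241, 228], [250, 269], [360, 245]] [[666.1, -110.2, 12.0], [674.2, -79.0, 12.0], [658.5, -71.0, 12.0], [602.6, 174.1, 12.0], [496.0, 151.0, 12.0], [556.2, -135.0, 12.0]]
knob [array([306.43478261, 213.7173913 ]), array([305.66666667, 195.5       ])] [677.15698041   5.80337607  84.60260991]
top ((433.5121154785156, 256.9964904785156), (62.91696548461914, 5.738107681274414), 73.85565948486328) [[596.5, -286.9, 64.0], [600.5, -300.9, 64.0], [448.3, -342.0, 64.0], [444.4, -328.1, 64.0]]
scene ((448.882568359375, 219.1678009033203), (59.9677734375, 5.325005531311035), 34.99201965332031) [[587.7, -278.1, 64.0], [596.8, -293.7, 64.0], [445.7, -333.7, 64.0], [438.0, -318.6, 64.0]]
(245, 250) [ 13  57 179]
(345, 220) [ 14 164 174]
(300, 215) [ 14 166 163]
(420, 255) [ 11 151  96]
(432, 250) [ 19 183 174]
(305, 195) [  2 225 196]
```

```bash
cat >> h.py <<'E'
def edges(im):
    # box outline lines in the world from the top view
    g=cv2.cvtColor(im,cv2.COLOR_BGR2HSV)[190:285,230:370,1]
    g=cv2.resize(g,None,fx=8,fy=8,interpolation=cv2.INTER_CUBIC)
    m=cv2.morphologyEx((g>85).astype(np.uint8),cv2.MORPH_CLOSE,np.ones((25,25)))
    return (big(m)[:,0]+.5)/8-.5+[230,190]
E
python3 - <<'E'
from h import *
t=cv2.imread("pics/top0.png")
p=edges(t); th=np.radians(13.6); O=np.array([583.,22.])
for it in range(3):
    ex=np.array([np.cos(th),np.sin(th)]);ey=np.array([-ex[1],ex[0]])
    res={}
    for nm,z,ax,val,lo,hi in(("near",0,0,-59,-160,110),("far",58,0,59,-20,95),("left",12,1,123,-50,50),("right",12,1,-173,-50,50)):
        w=cast("top",p,z)[:,:2]-O; b=np.c_[w@ex,w@ey]
        k=(abs(b[:,ax]-val)<9)&(b[:,1-ax]>lo)&(b[:,1-ax]<hi)
        q=np.polyfit(b[k,1-ax],b[k,ax],1); res[nm]=(q[0],np.polyval(q,0)-val,k.sum(),(b[k,ax]-np.polyval(q,b[k,1-ax])).std())
    print({k:np.round(v,3).tolist() for k,v in res.items()},O.round(1),np.degrees(th))
    th-=res["near"][0]
    O=O+ex*(res["near"][1]+res["far"][1])/2+ey*(res["left"][1]+res["right"][1])/2
print(O,np.degrees(th))
ex=np.array([np.cos(th),np.sin(th)]);ey=np.array([-ex[1],ex[0]])
# slot darkness profile along y on walls tops
g=cv2.cvtColor(t,cv2.COLOR_BGR2GRAY)
for xb in(-53.5,53.5):
    ys=np.arange(20,61,2.)
    P=[np.r_[O+ex*xb+ey*y,56] for y in ys]; u=proj("top",P).astype(np.float32)
    v=cv2.remap(g,u[None,:,0],u[None,:,1],cv2.INTER_CUBIC)[0].astype(float)
    w=np.clip(np.median(v)-8-v,0,None);print(xb,v.astype(int),(w*ys).sum()/w.sum())
E
```

```text
Traceback (most recent call last):
TypeError: expected non-empty vector for x
```

```bash
cat > fit.py <<'E'
from h import *
t=cv2.imread("pics/top0.png")
p=edges(t); th=np.radians(13.6); O=np.array([577.5,45.])
for it in range(3):
    ex=np.array([np.cos(th),np.sin(th)]);ey=np.array([-ex[1],ex[0]])
    res={}
    for nm,z,ax,val,lo,hi in(("near",0,0,-59,-160,110),("far",58,0,59,-20,95),("left",12,1,123,-50,50),("right",12,1,-173,-50,50)):
        w=cast("top",p,z)[:,:2]-O; b=np.c_[w@ex,w@ey]
        k=(abs(b[:,ax]-val)<9)&(b[:,1-ax]>lo)&(b[:,1-ax]<hi)
        q=np.polyfit(b[k,1-ax],b[k,ax],1); res[nm]=(q[0],np.polyval(q,0)-val,k.sum(),(b[k,ax]-np.polyval(q,b[k,1-ax])).std())
    print({k:np.round(v,3).tolist() for k,v in res.items()},O.round(1),np.degrees(th))
    th-=res["near"][0]
    O=O+ex*(res["near"][1]+res["far"][1])/2+ey*(res["left"][1]+res["right"][1])/2
print(O,np.degrees(th))
ex=np.array([np.cos(th),np.sin(th)]);ey=np.array([-ex[1],ex[0]])
g=cv2.cvtColor(t,cv2.COLOR_BGR2GRAY)
for xb in(-53.5,53.5):
    ys=np.arange(20,61,2.)
    P=[np.r_[O+ex*xb+ey*y,56] for y in ys]; u=proj("top",P).astype(np.float32)
    v=cv2.remap(g,u[None,:,0],u[None,:,1],cv2.INTER_CUBIC)[0].astype(float)
    w=np.clip(np.median(v)-8-v,0,None);print(xb,v.astype(int),(w*ys).sum()/w.sum())
k=np.array([677.2,5.8])-O;k=[k@ex-30.5,k@ey+45];print("lever from pivot",k,np.hypot(*k),np.arctan2(-k[1],k[0]))
E
python3 fit.py
```

```text
{'near': [0.016, -2.89, 804.0, 0.371], 'far': [0.019, -6.567, 360.0, 0.763], 'left': [-0.019, -1.896, 300.0, 0.349], 'right': [0.003, 1.576, 318.0, 1.264]} [577.5  45. ] 13.6
{'near': [0.0, 1.843, 804.0, 0.368], 'far': [-0.003, -1.583, 373.0, 1.063], 'left': [-0.003, -1.66, 300.0, 0.351], 'right': [0.0, 1.547, 298.0, 0.28]} [572.9  43.7] 12.665449529961357
{'near': [-0.0, 1.713, 804.0, 0.369], 'far': [-0.004, -1.674, 374.0, 1.096], 'left': [-0.003, -1.604, 300.0, 0.351], 'right': [0.0, 1.603, 299.0, 0.28]} [573.1  43.7] 12.661423228702645
[573.10005667  43.71029258] 12.662855518544562
-53.5 [127 128 128 129 129 128 125 112  90  69  59  67  89 111 121 125 125 124
 123 123 123] 40.06730769230769
53.5 [125 124 125 126 127 125 121 116 114 108  96  86  92 109 122 126 125 123
 123 124 125] 41.976470588235294
lever from pivot [np.float64(62.75744976142187), np.float64(-14.808331768365349)] 64.48088236306454 0.23172279100153512
```

```bash
cat >> h.py <<'E'
O=np.array([573.1,43.7]);TH=0.221
EX=np.array([np.cos(TH),np.sin(TH)]);EY=np.array([-EX[1],EX[0]])
def box(x,y): return O+EX*x+EY*y
def plan(wps):
    # wps: (x,y,z,yaw,nrows); prints rows in the tool's axes (deg, m)
    s=ctrl.read_state();p=s["eef_pos"];y=s["tool_rot"][2]
    for w in wps:
        d=(np.array(w[:3])-p)/w[4];dy=((w[3]-y+np.pi)%(2*np.pi)-np.pi)/w[4] if abs(w[3]-y)>3.2 else (w[3]-y)/w[4]
        for i in range(w[4]):
            print([0,0,round(-np.degrees(dy),1),round((d[0]*np.cos(y)+d[1]*np.sin(y))/1e3,4),round((d[0]*np.sin(y)-d[1]*np.cos(y))/1e3,4),round(-d[2]/1e3,4)]);y+=dy
        p=np.array(w[:3])
E
python3 - <<'E'
from h import *
pv=box(30.5,-45);print(pv)
k=pv+65*np.array([np.cos(-.011),np.sin(-.011)])
plan([(*k,195,.233,14)])
E
```

```text
[612.72244483   6.48022211]
[0, 0, np.float64(-0.0), np.float64(0.0472), np.float64(-0.0356), np.float64(-0.0)]
[0, 0, np.float64(-0.0), np.float64(0.0472), np.float64(-0.0356), np.float64(-0.0)]
[0, 0, np.float64(-0.0), np.float64(0.0472), np.float64(-0.0356), np.float64(-0.0)]
[0, 0, np.float64(-0.0), np.float64(0.0472), np.float64(-0.0356), np.float64(-0.0)]
[0, 0, np.float64(-0.0), np.float64(0.0472), np.float64(-0.0356), np.float64(-0.0)]
[0, 0, np.float64(-0.0), np.float64(0.0472), np.float64(-0.0356), np.float64(-0.0)]
[0, 0, np.float64(-0.0), np.float64(0.0472), np.float64(-0.0356), np.float64(-0.0)]
[0, 0, np.float64(-0.0), np.float64(0.0472), np.float64(-0.0356), np.float64(-0.0)]
[0, 0, np.float64(-0.0), np.float64(0.0472), np.float64(-0.0356), np.float64(-0.0)]
[0, 0, np.float64(-0.0), np.float64(0.0472), np.float64(-0.0356), np.float64(-0.0)]
[0, 0, np.float64(-0.0), np.float64(0.0472), np.float64(-0.0356), np.float64(-0.0)]
[0, 0, np.float64(-0.0), np.float64(0.0472), np.float64(-0.0356), np.float64(-0.0)]
[0, 0, np.float64(-0.0), np.float64(0.0472), np.float64(-0.0356), np.float64(-0.0)]
[0, 0, np.float64(-0.0), np.float64(0.0472), np.float64(-0.0356), np.float64(-0.0)]
```

Emit:
carry_out(deltas=[0, 0, 0, 0.047, -0.0355, 0, 0.3, 0, 0, 0, 0.047, -0.0355, 0, 0.3, 0, 0, 0, 0.047, -0.0355, 0, 0.3, 0, 0, 0, 0.047, -0.0355, 0, 0.3, 0, 0, 0, 0.047, -0.0355, 0, 0.3, 0, 0, 0, 0.047, -0.0355, 0, 0.3, 0, 0, 0, 0.047, -0.0355, 0, 0.3, 0, 0, 0, 0.047, -0.0355, 0, 0.3, 0, 0, 0, 0.047, -0.0355, 0, 0.3, 0, 0, 0, 0.047, -0.0355, 0, 0.3, 0, 0, 0, 0.047, -0.0355, 0, 0.3, 0, 0, 0, 0.047, -0.0355, 0, 0.3])

```text
clock: 1.6
eef_pos: [601.3, -86.3, 195.4]
tool_rot: [3.141, 0.001, 0.233]
force: [1.0, -1.7, 0.1]
width: 29.6
gripper_force: 0.0
```

Emit:
carry_out(deltas=[0, 0, -10.4, 0, 0, 0, 0.3, 0, 0, -10.4, 0, 0, 0, 0.3, 0, 0, -10.4, 0, 0, 0, 0.3, 0, 0, -10.4, 0, 0, 0, 0.3, 0, 0, -10.4, 0, 0, 0, 0.3, 0, 0, -10.4, 0, 0, 0, 0.3, 0, 0, -10.4, 0, 0, 0, 0.3, 0, 0, -10.4, 0, 0, 0, 0.3, 0, 0, -10.4, 0, 0, 0, 0.3, 0, 0, -10.4, 0, 0, 0, 0.3, 0, 0, -10.4, 0, 0, 0, 0.3, 0, 0, -10.4, 0, 0, 0, 0.3])

```text
clock: 3.1
eef_pos: [600.1, -88.0, 195.3]
tool_rot: [-3.141, -0.001, 2.417]
force: [-0.6, 0.5, -0.0]
width: 30.1
gripper_force: 0.0
```

Emit:
carry_out(deltas=[0, 0, -10.4, 0, 0, 0, 0.3, 0, 0, -10.4, 0, 0, 0, 0.3, 0, 0, -10.4, 0, 0, 0, 0.3, 0, 0, -10.4, 0, 0, 0, 0.3, 0, 0, 0, 0, 0, 0, 0.3])

```text
clock: 3.72
eef_pos: [600.1, -88.0, 195.1]
tool_rot: [3.141, -0.001, 3.135]
force: [0.8, -0.1, 0.6]
width: 30.3
gripper_force: 0.0
```

```bash
python3 - <<'E'
from h import *
s=ctrl.read_state();print(s["clock"],s["qpos"].round(2),s["width"],s["force"])
k=box(30.5,-45)+65*np.array([np.cos(-.011),np.sin(-.011)])
print(s["eef_pos"],s["tool_rot"]);plan([(*k,195,3.13,2)])
E
```

```text
3.725 [ 0.56  0.67 -0.78  1.63  0.53  1.06  1.19] 30.253108021640816 [ 0.79912405 -0.09778396  0.61903202]
[600.10683611 -88.04937673 195.09567542] [ 3.14085945e+00 -1.09438670e-03  3.13477164e+00]
[0, 0, np.float64(0.1), np.float64(-0.0385), np.float64(0.0472), np.float64(0.0)]
[0, 0, np.float64(0.1), np.float64(-0.0384), np.float64(0.0473), np.float64(0.0)]
```

Emit:
carry_out(deltas=[0, 0, 0, -0.026, 0.0315, 0, 0.3, 0, 0, 0, -0.026, 0.0315, 0, 0.3, 0, 0, 0, -0.025, 0.0315, 0, 0.3, 0, 0, 0, 0, 0, 0.04, 0.3, 0, 0, 0, 0, 0, 0.03, 0.3, 0, 0, 0, 0, 0, 0, 0.3])

```text
clock: 4.47
eef_pos: [675.8, 5.7, 123.0]
tool_rot: [-3.14, -0.006, 3.135]
force: [1.9, 0.2, 0.1]
width: 29.7
gripper_force: 0.0
```

```bash
python3 - <<'E'
from h import *
s=ctrl.read_state();print(s["eef_pos"],s["tool_rot"],s["width"])
a=grab("top","t1")[160:260,260:360];b=grab("scene","s1")[160:260,260:360]
cv2.imwrite("pics/c1.png",cv2.resize(np.hstack([a,b]),None,fx=4,fy=4,interpolation=cv2.INTER_CUBIC))
E
```

```text
[675.81784722   5.7033385  122.98948309] [-3.1404816 -0.0055852  3.1347372] 29.681430910520916
```

View pics/c1.png

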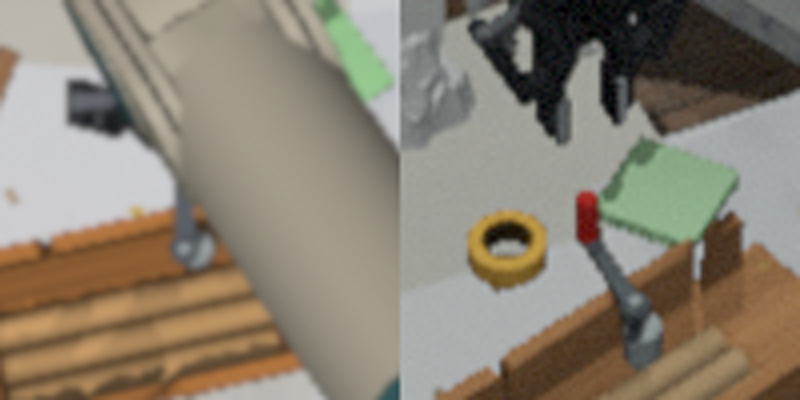

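Emit:
carry_out(deltas=[0, 0, 0, 0, 0, 0.024, 0.3, 0, 0, 0, 0, 0, 0.023, 0.3, 0, 0, 0, 0, 0, 0, 0.45, 0, 0, 0, 0, 0, 0, 0.45])

```text
clock: 5.08
eef_pos: [679.3, 6.6, 80.8]
tool_rot: [3.141, 0.003, 3.136]
force: [-0.1, -0.1, -0.4]
width: 23.5
gripper_force: 0.0
```

Emit:
carry_out(deltas=[0, 0, 6, 0.0004, -0.0068, 0, 0.45, 0, 0, 6, 0.0004, -0.0068, 0, 0.45, 0, 0, 6, 0.0004, -0.0068, 0, 0.45, 0, 0, 6, 0.0004, -0.0068, 0, 0.45, 0, 0, 6, 0.0004, -0.0068, 0, 0.45, 0, 0, 6, 0.0004, -0.0068, 0, 0.45, 0, 0, 6, 0.0004, -0.0068, 0, 0.45])

```text
clock: 5.95
eef_pos: [662.0, -36.9, 80.8]
tool_rot: [3.139, 0.002, 2.4]
force: [-0.3, 0.2, -0.3]
width: 23.5
gripper_force: 0.0
```

```bash
cat > lev.py <<'E'
from h import *
s=ctrl.read_state();d=s["eef_pos"][:2]-box(30.5,-45)
print(s["clock"],s["eef_pos"],"r",np.hypot(*d),"phi",TH-np.arctan2(d[1],d[0]),"yaw-phi",TH-s["tool_rot"][2]+np.pi,s["force"],s["width"])
E
python3 lev.py
```

```text
5.95 [662.01999159 -36.88018148  80.79709918] r 65.65342882859431 phi 0.9424097232737896 yaw-phi 0.962441642339467 [-0.28164554  0.1568827  -0.27468895] 23.516058616251442
```

Emit:
carry_out(deltas=[0, 0, 6, 0.0004, -0.0068, 0, 0.45, 0, 0, 6, 0.0004, -0.0068, 0, 0.45, 0, 0, 6, 0.0004, -0.0068, 0, 0.45, 0, 0, 6, 0.0004, -0.0068, 0, 0.45])

```text
clock: 6.45
eef_pos: [639.9, -52.4, 80.7]
tool_rot: [3.138, 0.001, 1.981]
force: [-0.4, 0.4, 1.4]
width: 23.3
gripper_force: 0.0
```

```bash
python3 lev.py; python3 - <<'E'
from h import *
b=grab("scene","s2")[160:310,240:400]
cv2.imwrite("pics/c2.png",cv2.resize(b,None,fx=3.7,fy=3.7,interpolation=cv2.INTER_CUBIC))
E
```

```text
6.45 [639.93227561 -52.40676433  80.73699275] r 64.86950025914598 phi 1.3589515508318692 yaw-phi 1.3811292082766495 [-0.41431262  0.41254213  1.44911232] 23.301765510113647
```

View pics/c2.png

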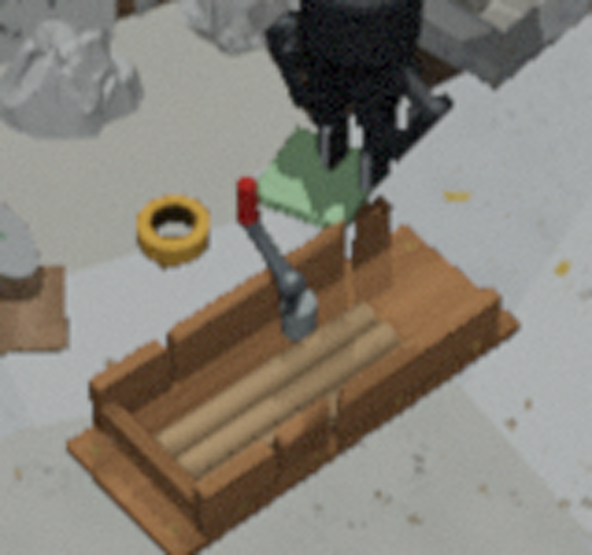

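```bash
python3 - <<'E'
from h import *
print(proj("scene",[[639.9,-52.4,80.7],[639.9,-52.4,100],[675.8,5.7,123],[677,5.8,88],[677,5.8,69],[677,5.8,104]]))
print(proj("top",[[639.9,-52.4,80.7],[677,5.8,88]]))
im=cv2.imread("pics/s2.png");print(cen(mask(im,(0,150,90),(8,255,255),(290,325,195,232))))
print(ctrl.read_state()["qpos"])
s=cv2.imread("pics/s1.png");m=mask(s,(0,150,90),(8,255,255),(290,325,195,232));y,x=np.nonzero(m);print(x.min(),x.max(),y.min(),y.max())
E
```

```text
[[334.76004109 216.66159281]
 [334.95188796 211.26525501]
 [306.64773996 203.16757233]
 [306.5818745  212.82204696]
 [306.68663162 218.07234576]
 [306.49195318 208.31530025]]
[[329.02230478 210.3559411 ]
 [305.55937288 195.3205204 ]]
[306.4        213.28888889]
[ 0.27232289  0.77554333 -0.39699817  1.63929425  0.38629661  0.80321041
  0.11422428]
304 308 208 219
```

```bash
python3 - <<'E'
from h import *
g=cv2.cvtColor(cv2.imread("pics/s2.png"),cv2.COLOR_BGR2GRAY)
for r in range(186,222):print(r,g[r,320:354])
E
```

```text
186 [ 15  14  23  23  26  26  24  26  16  18  18  17  12  11  15  14  20  19
  16  18  24  31  24  24   1   1   3  29  84 117  62  41  44  56]
187 [ 20  20  24  25  14  22  10  16   9  24  11  18  23   9  11  28  19   8
  14  22  29  20  20  19  21  21   0  42 114 161 115  52  45  43]
188 [ 51  41  22  15   0  20  17  24  24   1  19  17   2  23  36  33  23  29
  25  26  19  23  16  13  18  15  25  81 141 161 125  60  43  40]
189 [124 110  53  26  21  15   9  15  18  25   6   8  12  29  32  31  18  21
  27  14  21  21  15   6   8   3  33 106 161 151  79  55  52  48]
190 [162 151 113  57  30  25  12  21  18  12  10  26  24  34  48  52  21  28
  17  14  23  28  25  23  17   8  34 113 165 149  80  63  58  36]
191 [162 164 150  89  42  19  28  20  16  22  25  17  27  32  79 119  46  13
  30  23  27  30  26  22  17  10  30 111 165 150  81  55  41  24]
192 [162 162 154 123  60  13  25  17  17  17  17  13   7  29 114 156  56  17
  26  18  19  23  33  14  11  15  30 107 164 151  73  37  26  20]
193 [143 160 162 155 113  53  25  34  29  25  24  20  11  35 111 159  70  36
  22  29  18  23  19  
[... 3347 characters left out ...]
38 144 126 122  99 119 154 165 166 164 150 102  92  77  51  45
  45  48  64  73  68  44  57 113 168 169 167 166 168 168 168 168]
218 [107 108 109 120 129 128 103 128 162 166 164 164 147  99  85  65  47  44
  48  55  61  55  62  60  68 118 167 167 167 169 168 169 167 170]
219 [142 137 106 117 121 110 116 132 143 155 159 149 126  92  74  66  54  53
  56  59  60  56  57  54  62 116 165 168 168 167 168 167 169 168]
220 [168 162 141 144 134 120 121 111 101 125 133 123  94  80  90 118  65  51
  61  58  58  55  58  55  65 118 166 161 148 152 152 166 169 169]
221 [172 169 167 167 163 148 141 101  96 107 108  99  79  96 145 152  73  54
  53  59  57  53  54  62  58 110 162 148 117 119 126 150 165 168]
```

Emit:
carry_out(deltas=[0, 0, 0, 0, 0, -0.03, 1, 0, 0, -10, 0, 0.012, 0, 1, 0, 0, -10, 0.0009, 0.012, 0, 1, 0, 0, -10, 0.0009, 0.012, 0, 1, 0, 0, -10, 0.0009, 0.012, 0, 1, 0, 0, -10, 0.0009, 0.012, 0, 1, 0, 0, -10, 0.0009, 0.012, 0, 1, 0, 0, 0, 0, 0, 0, 1])

```text
clock: 7.5
eef_pos: [681.5, 3.3, 110.1]
tool_rot: [3.139, 0.002, 3.033]
force: [-1.0, 0.0, 0.7]
width: -0.2
gripper_force: 0.0
```

```bash
python3 lev.py; python3 - <<'E'
from h import *
s=ctrl.read_state();p=s["eef_pos"]
print(proj("scene",[p,p+[0,0,20]]))
im=grab("scene","s3");u=proj("scene",p)[0].astype(int)
h=cv2.cvtColor(im,cv2.COLOR_BGR2HSV);g=h[:,:,2]
for r in range(u[1]-24,u[1]+6):print(r,g[r,u[0]-9:u[0]+10])
E
```

```text
7.5 [681.45112598   3.323176   110.05120933] r 68.80115226328745 phi 0.26690264779205486 yaw-phi 0.32970455733985693 [-1.03434941  0.03394184  0.72255003] -0.21666543701186627
[[306.53755003 205.0533123 ]
 [306.42327746 199.26410319]]
181 [ 20  33  39  31  19  27  22  10  21  18  32  30  26  28  21  28  34  82
 122]
182 [ 16  32  33  28  22  25  27  25  28  24  11  20  18  24  33  28  82 141
 161]
183 [ 27  26  29  23  30  18  24  26  28  31  26  25  25  22  15  35 110 164
 167]
184 [ 29  29  28  19  24  23  30  27  28  20  34  34  32  35  25  77 137 163
 162]
185 [ 16  41  38  16  27  17  21  22  29  33  44  68  81  69  44 102 163 167
 165]
186 [ 49  79 109  50  12  18  26  27  31  58  73  70 100  95  42  88 143 163
 163]
187 [125 136 156 116  38  16  25  30  53  87  84  55  86  88  38  47 109 160
 162]
188 [163 162 163 144  49  19  20  39  74  93  84  52  83  84  45  42 113 161
 162]
189 [164 163 168 149  55  21  19  43  70  95  83  52  86  87  44  77 138 166
 165]
190 [161 163 163 145  52  17  28  35  74  98  84  52  82  88  48  85 142 164
 163]
191 [162 162 163 144  62  24  29  4
[... 924 characters left out ...]
61 159 162 159 161 161 159 137
 106]
203 [161 161 158 159 161 157 161 162 160 159 161 160 159 161 162 157 131 111
 108]
204 [160 161 160 161 160 163 162 163 160 160 160 162 161 161 163 157 136 112
 112]
205 [160 160 162 163 160 163 160 160 163 163 160 163 163 161 166 168 165 148
 145]
206 [163 157 162 162 159 161 162 163 160 158 161 164 169 165 168 174 174 170
 171]
207 [159 159 159 160 160 160 162 157 159 157 160 159 161 143 145 174 175 173
 174]
208 [162 159 163 159 159 162 156 149 159 161 159 156 136 108 136 173 175 175
 173]
209 [161 161 160 161 162 161 152 139 161 165 162 153 119 117 156 175 176 174
 176]
210 [161 162 161 160 162 164 153 129 151 158 153 139 111 148 176 179 175 174
 174]
```

Emit:
carry_out(deltas=[0, 0, -5.5, 0.004, 0.003, 0, 0.3, 0, 0, 0, 0, 0, 0, 0.3, 0, 0, 0, 0, 0, 0, 0.3, 0, 0, 0, 0, 0, 0.02, 0.3, 0, 0, 0, 0, 0, 0.02, 0.3, 0, 0, 0, 0, 0, 0.02, 0.3, 0, 0, 0, 0, 0, 0, 0.45])

```text
clock: 8.43
eef_pos: [674.9, 4.7, 45.7]
tool_rot: [-3.141, -0.005, 3.129]
force: [0.5, 0.2, 0.5]
width: 23.4
gripper_force: 0.0
```

```bash
python3 lev.py; python3 - <<'E'
from h import *
b=grab("scene","s4")[170:250,260:360]
cv2.imwrite("pics/c4.png",cv2.resize(b,None,fx=6,fy=6,interpolation=cv2.INTER_CUBIC))
E
```

```text
8.425 [674.8962095    4.71281148  45.72198077] r 62.19888065202549 phi 0.24941929859903 yaw-phi 0.23405923269880802 [0.46966222 0.21373501 0.46591212] 23.407380351668927
```

View pics/c4.png

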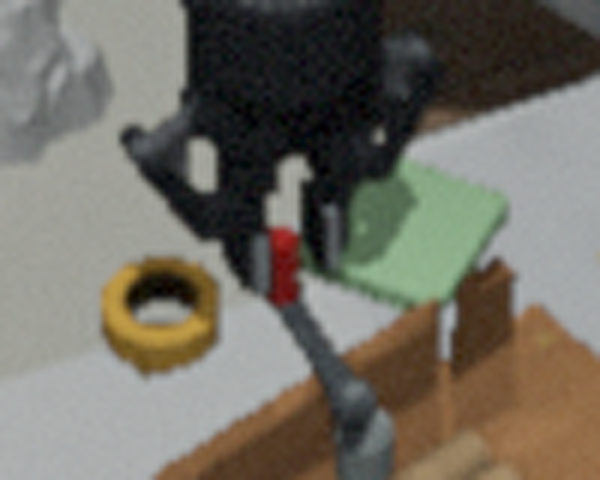

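Emit:
carry_out(deltas=[0, 0, 6, 0, -0.0068, 0, 0.45, 0, 0, 6, 0, -0.0068, 0, 0.45, 0, 0, 6, 0.0004, -0.0068, 0, 0.45, 0, 0, 6, 0.0004, -0.0068, 0, 0.45, 0, 0, 6, 0.0004, -0.0068, 0, 0.45])

```text
clock: 9.1
eef_pos: [669.0, -25.4, 49.4]
tool_rot: [3.138, 0.0, 2.602]
force: [0.4, 2.3, -1.7]
width: 23.3
gripper_force: 1.2
```

```bash
python3 lev.py; cat > kn.py <<'E'
from h import *
im=grab("scene");m=mask(im,(0,150,90),(8,255,255),(290,360,195,245));u=cen(m)
w=cast("scene",u,87)[0];d=w[:2]-box(30.5,-45);y,x=np.nonzero(m)
print("knob",u,w,"r",np.hypot(*d),"phi",TH-np.arctan2(d[1],d[0]),len(x),x.min(),x.max(),y.min(),y.max(),"tcp+30",proj("scene",ctrl.read_state()["eef_pos"]+[0,0,30]))
E
python3 kn.py
```

```text
9.1 [669.0075508  -25.41882873  49.4097195 ] r 64.69592413302541 phi 0.7366049163701124 yaw-phi 0.7603714104699719 [ 0.40749792  2.32547804 -1.65771877] 23.26107100730951
knob [317.86792453 211.20754717] [669.85959015 -21.51811679  87.        ] r 63.62829839985937 phi 0.6766317096071962 53 315 320 206 217 tcp+30 [[320.00592567 212.93537426]]
```

Emit:
carry_out(deltas=[0, 0, 6, 0.0004, -0.0068, 0, 0.45, 0, 0, 6, 0.0004, -0.0068, 0, 0.45, 0, 0, 6, 0.0004, -0.0068, 0, 0.45, 0, 0, 6, 0.0004, -0.0068, 0, 0.45])

```text
clock: 9.65
eef_pos: [651.2, -45.5, 49.5]
tool_rot: [3.138, 0.0, 2.185]
force: [2.0, 1.5, -1.6]
width: 23.6
gripper_force: 1.3
```

```bash
python3 lev.py;python3 kn.py
```

```text
9.65 [651.19671291 -45.52828768  49.51347719] r 64.69276926448136 phi 1.1548754662171306 yaw-phi 1.1777244706264711 [ 2.0446653   1.54789008 -1.6429809 ] 23.553017786367853
knob [328.26229508 212.81967213] [653.38009934 -41.526201    87.        ] r 62.90994779070709 phi 1.08909241825785 61 326 331 207 220 tcp+30 [[330.61794309 215.03470127]]
```

Clearing the wall as the images predicted; continue to about 1.6.

Emit:
carry_out(deltas=[0, 0, 6, 0.0004, -0.0068, 0, 0.45, 0, 0, 6, 0.0004, -0.0068, 0, 0.45, 0, 0, 6, 0.0004, -0.0068, 0, 0.45, 0, 0, 6, 0.0004, -0.0068, 0, 0.45, 0, 0, 6, 0.0004, -0.0068, 0, 0.45, 0, 0, 0, 0, 0, 0, 0.45])

```text
clock: 10.45
eef_pos: [620.0, -58.2, 49.6]
tool_rot: [3.138, 0.0, 1.665]
force: [2.2, 0.6, -0.5]
width: 23.8
gripper_force: 1.4
```

```bash
python3 lev.py;python3 kn.py
```

```text
10.45 [619.97937558 -58.17711544  49.5598613 ] r 65.06331026912085 phi 1.6800273117108773 yaw-phi 1.6971086088912957 [ 2.16207285  0.61182386 -0.46749454] 23.835217161097454
knob [338.03333333 219.3       ] [623.69142579 -52.3795428   87.        ] r 59.87311975596457 phi 1.607551936325219 30 337 339 214 225 tcp+30 [[340.84584391 221.59754837]]
```

Emit:
carry_out(deltas=[0, 0, 0, 0, 0.003, 0, 0.35, 0, 0, 0, 0, 0, 0, 0.35, 0, 0, 0, 0, 0, -0.04, 0.35, 0, 0, 0, 0, 0, -0.05, 0.35, 0, 0, 0, 0, 0, -0.05, 0])

```text
clock: 11.12
eef_pos: [620.4, -58.5, 189.9]
tool_rot: [-3.14, -0.0, 1.663]
force: [0.7, -0.2, -0.1]
width: 42.6
gripper_force: 0.0
```

```bash
python3 lev.py; python3 - <<'E'
from h import *
c0=np.array([522.,-315.]);a=np.radians(15.1);e=np.array([np.cos(a),np.sin(a)]);n=np.array([-e[1],e[0]])
for v in("top","scene"):
    im=cv2.imread(f"pics/{v}0.png");h=cv2.cvtColor(im,cv2.COLOR_BGR2HSV)
    for sec in(-60,0,60):
        out=[];ts=np.arange(-20,31,2.5)
        for t in ts:
            P=np.array([np.r_[c0+e*(sec+x)+n*t,64] for x in np.arange(-9,10,3)]);u=proj(v,P).astype(np.float32)
            out.append(cv2.remap(im,u[None,:,0],u[None,:,1],cv2.INTER_LINEAR)[0].astype(float).mean(0))
        out=np.array(out);print(v,sec,"R-B",(out[:,2]-out[:,0]).astype(int),"V",out[:,2].astype(int))
    # lengthwise
    xs=np.arange(-100,101,4.);u=proj(v,[np.r_[c0+e*x+n*(0 if v=="top" else 5),64] for x in xs]).astype(np.float32)
    q=cv2.remap(im,u[None,:,0],u[None,:,1],cv2.INTER_LINEAR)[0].astype(int);print("len",q[:,2]-q[:,0])
E
python3 kn.py
```

```text
11.125 [620.38876708 -58.48209262 189.89585463] r 65.41310902253691 phi 1.6743277967762964 yaw-phi 1.6996500179955036 [ 0.6781905  -0.17798237 -0.07860621] 42.60386827130557
top -60 R-B [ -6  -6  -6  -5  -5  -2  17  64 113 128 105  56  14  -1  -4  -4  -5  -5
  -5  -4  -5] V [187 184 183 182 183 182 177 176 182 181 163 139 136 159 177 184 186 186
 185 185 186]
top 0 R-B [ -1  13  38  55  52  49  68 104 127 131 115  73  30  22  39  51  51  50
  52  54  57] V [168 136 107  96  87  80 103 148 177 182 164 125  92  82  85  88  85  83
  86  90  94]
top 60 R-B [  3  12  38  59  62  60  72 104 128 133 119  83  49  43  52  56  54  52
  51  51  54] V [167 138 110 103 101  96 110 148 178 185 168 131 100  93  94  93  90  86
  84  84  89]
len [ 57  56  57  57  57  60  74  99 117 118 112 108 114 125 126 126 127 125
 128 125 127 127 129 127 127 128 126 130 126 129 126 129 128 127 129 126
 128 128 131 126 131 128 127 126 125 111  44   2  -3  -3  -3]
scene -60 R-B [-4 -4 -4 -4 -4 -5 -3  6 41 72 81 75 63 54 51 45 25  3 -5 -2  1] V [166 166 165 166 166 166 164 161 155 155 155 141 116  98  93  88  76  63
  63  69  73]
scene 0 R-B [-4 -4 -4 -4 -4 -5 -2 11 47 77 84 75 62 54 52 45 27  4 -4 -5 -5] V [162 162 162 163 164 163 163 160 159 161 158 142 113  95  93  88  76  64
  65  72  75]
scene 60 R-B [-4 -4 -4 -4 -4 -4 -3 10 44 77 85 78 63 53 50 45 25  5 -2  1  8] V [165 165 166 166 166 166 165 161 160 162 161 144 115  95  91  87  76  63
  64  79  95]
len [50 49 49 45 48 49 59 83 79 79 83 81 82 83 84 84 83 83 83 84 84 82 84 84
 85 85 84 85 84 85 84 86 87 86 83 85 84 86 88 85 85 85 86 85 86 84 21 -3
 -4 -3 -5]
knob [339.72307692 219.27692308] [621.86782877 -56.0392497   87.        ] r 63.1848273220594 phi 1.6465459338471882 65 337 343 213 226 tcp+30 [[341.87710769 175.89185944]]
```

```bash
python3 - <<'E'
from h import *
np.set_printoptions(legacy="1.25")
plan([(516.5,-313.9,150,.2635,8)])
E
```

```text
[0, 0, 10.0, -0.0306, -0.0164, 0.0059]
[0, 0, 10.0, -0.033, -0.0108, 0.0059]
[0, 0, 10.0, -0.0344, -0.0049, 0.0059]
[0, 0, 10.0, -0.0347, 0.0011, 0.0059]
[0, 0, 10.0, -0.034, 0.0071, 0.0059]
[0, 0, 10.0, -0.0322, 0.0129, 0.0059]
[0, 0, 10.0, -0.0295, 0.0183, 0.0059]
[0, 0, 10.0, -0.0258, 0.0232, 0.0059]
```

Emit:
carry_out(deltas=[0, 0, 10, -0.0305, -0.0165, 0.005, -1, 0, 0, 10, -0.033, -0.011, 0.005, -1, 0, 0, 10, -0.0345, -0.005, 0.005, -1, 0, 0, 10, -0.0345, 0.001, 0.005, -1, 0, 0, 10, -0.034, 0.007, 0.005, -1, 0, 0, 10, -0.032, 0.013, 0.005, -1, 0, 0, 10, -0.0295, 0.0185, 0.005, -1, 0, 0, 10, -0.026, 0.023, 0.005, -1, 0, 0, 0, 0, 0, 0, -1])

```text
clock: 12.3
eef_pos: [509.7, -317.3, 148.1]
tool_rot: [3.141, 0.003, 0.26]
force: [-0.4, 0.5, -0.0]
width: 85.6
gripper_force: 0.0
```

```bash
python3 - <<'E'
from h import *
np.set_printoptions(legacy="1.25",suppress=True)
s=ctrl.read_state();print(s["clock"],s["eef_pos"],s["tool_rot"],s["width"],s["qpos"].round(2))
plan([(516.5,-313.9,90,.2635,2)])
E
```

```text
12.3 [ 509.70267112 -317.32255296  148.05219375] [3.14078924 0.00329807 0.26032131] 85.56218596773306 [ 0.49  0.61  0.03  1.71 -0.02  0.82 -0.78]
[0, 0, -0.1, 0.0037, -0.0008, 0.029]
[0, 0, -0.1, 0.0037, -0.0008, 0.029]
```

Emit:
carry_out(deltas=[0, 0, 0, 0.0035, -0.001, 0.035, -1, 0, 0, 0, 0.0035, -0.001, 0.035, -1, 0, 0, 0, 0, 0, 0.028, -0.2, 0, 0, 0, 0, 0, 0, -0.2])

```text
clock: 12.8
eef_pos: [517.4, -307.8, 48.7]
tool_rot: [-3.137, 0.003, 0.268]
force: [0.3, -0.1, 0.0]
width: 52.3
gripper_force: 0.0
```

```bash
python3 - <<'E'
from h import *
np.set_printoptions(legacy="1.25",suppress=True)
s=ctrl.read_state();print(s["clock"],s["eef_pos"],s["tool_rot"],s["width"]);p=s["eef_pos"]
print(proj("scene",[p,p+[0,0,30],[516.5,-313.9,64]]))
b=grab("scene","s5")[170:270,400:500]
cv2.imwrite("pics/c5.png",cv2.resize(b,None,fx=6,fy=6,interpolation=cv2.INTER_CUBIC))
E
```

```text
12.8 [ 517.39686641 -307.80415442   48.65955705] [-3.13715722  0.00322385  0.26844262] 52.32881821377304
[[447.69756889 222.52684754]
 [449.82995428 214.37700398]
 [451.00549905 217.78745533]]
```

View pics/c5.png

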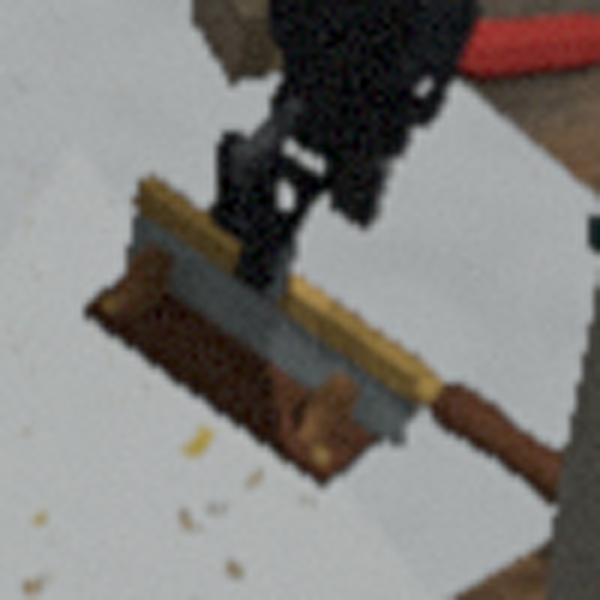

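```bash
python3 - <<'E'
from h import *
np.set_printoptions(legacy="1.25",suppress=True)
s=ctrl.read_state();print(s["clock"],s["eef_pos"],s["qpos"])
print(cast("scene",(452.2,212.2),85),cast("scene",(443,217.5),85),cast("scene",(461.3,207),85))
im=cv2.imread("pics/s5.png");m=mask(im,(18,110,70),(30,255,255),(410,480,190,245));y,x=np.nonzero(m)
print(cen(m),x.min(),x.max())
plan([(516.5,-313.4,7,.2635,1)])
E
```

```text
12.85 [ 518.56705689 -308.8572114    50.22488184] [ 0.47813393  0.748834    0.02096179  1.76955694 -0.025568    0.62557857
 -0.78873351]
[[ 516.37765318 -312.79179218   85.        ]] [[ 512.37966235 -282.5114005    85.        ]] [[ 520.27846599 -343.13492914   85.        ]]
[450.508 221.184] 417 473
[0, 0, 0.2, -0.0032, 0.0038, 0.0432]
```

Emit:
carry_out(deltas=[0, 0, 0, -0.0015, 0.001, 0.022, -0.2, 0, 0, 0, -0.001, 0.001, 0.02, -0.2, 0, 0, 0, 0, 0, 0, 0.4, 0, 0, 0, 0, 0, 0, 0.65, 0, 0, 0, 0, 0, 0, 0.65, 0, 0, 0, 0, 0, 0, 0.65])

```text
clock: 13.6
eef_pos: [517.4, -312.8, 9.3]
tool_rot: [3.141, -0.001, 0.266]
force: [0.4, 0.5, -0.4]
width: 14.8
gripper_force: 0.0
```

```bash
python3 - <<'E'
from h import *
np.set_printoptions(legacy="1.25",suppress=True)
s=ctrl.read_state();print(s["clock"],s["eef_pos"],s["tool_rot"],s["width"],s["force"],s["torque"],s["gripper_force"])
b=grab("scene","s6")[170:270,400:500]
cv2.imwrite("pics/c6.png",cv2.resize(b,None,fx=6,fy=6,interpolation=cv2.INTER_CUBIC))
E
```

```text
13.6 [ 517.37132982 -312.77454067    9.3461861 ] [ 3.14091296 -0.00082526  0.26602893] 14.842189147522559 [ 0.37908396  0.46957817 -0.42861664] [ 0.03566856  0.00264572 -0.01133075] 0.0
```

Emit:
carry_out(deltas=[0, 0, 0, 0, 0, 0, 1, 0, 0, 0, 0, 0, 0, 1, 0, 0, 0, 0, 0, 0, 1, 0, 0, 0, 0, 0, 0, 1])

```text
clock: 14.15
eef_pos: [517.3, -313.2, 9.3]
tool_rot: [3.141, -0.001, 0.266]
force: [-0.3, -0.6, 5.9]
width: 8.6
gripper_force: 60.4
```

```bash
python3 - <<'E'
from h import *
np.set_printoptions(legacy="1.25",suppress=True)
s=ctrl.read_state();print(s["clock"],s["eef_pos"],s["tool_rot"],s["width"],s["force"],s["torque"],s["gripper_force"])
E
```

```text
14.15 [ 517.31772781 -313.15744251    9.28590967] [ 3.1405726  -0.00072956  0.26579564] 8.645687313517668 [-0.33311815 -0.61288017  5.89208051] [-0.1717092   0.05640879  0.01780447] 60.434714555740356
```

Emit:
carry_out(deltas=[0, 0, 0, 0, 0, -0.01, 1, 0, 0, 0, 0, 0, -0.02, 1, 0, 0, 0, 0, 0, -0.03, 1, 0, 0, 0, 0, 0, -0.03, 1, 0, 0, 0, 0, 0, -0.03, 1, 0, 0, 0, 0, 0, 0, 1])

```text
clock: 14.9
eef_pos: [518.2, -313.2, 130.7]
tool_rot: [3.139, -0.003, 0.266]
force: [-0.0, 0.4, -3.8]
width: 8.4
gripper_force: 59.4
```

```bash
python3 - <<'E'
from h import *
np.set_printoptions(legacy="1.25",suppress=True)
s=ctrl.read_state();print(s["clock"],s["eef_pos"],s["tool_rot"],s["width"],s["force"],s["torque"],s["gripper_force"])
t=box(-9,40);print(t);plan([(*t,s["eef_pos"][2],.221,10)])
im=grab("scene","s7")
for c in("s7",):
    m=mask(im,(18,110,70),(30,255,255),(380,520,150,245));y,x=np.nonzero(m);print(cen(m),x.min(),x.max(),y.min(),y.max())
E
```

```text
14.9 [ 518.18529932 -313.15300587  130.71910708] [ 3.13894994 -0.00303811  0.26606539] 8.37472382451902 [-0.02968915  0.40462568 -3.84430848] [ 0.0114653  -0.00252584 -0.02709282] 59.43964183330536
[555.55067496  80.75430057]
[0, 0, 0.3, 0.014, -0.037, -0.0]
[0, 0, 0.3, 0.0138, -0.0371, -0.0]
[0, 0, 0.3, 0.0136, -0.0371, -0.0]
[0, 0, 0.3, 0.0135, -0.0372, -0.0]
[0, 0, 0.3, 0.0133, -0.0373, -0.0]
[0, 0, 0.3, 0.0131, -0.0373, -0.0]
[0, 0, 0.3, 0.013, -0.0374, -0.0]
[0, 0, 0.3, 0.0128, -0.0374, -0.0]
[0, 0, 0.3, 0.0126, -0.0375, -0.0]
[0, 0, 0.3, 0.0124, -0.0376, -0.0]
[457.21481481 187.4       ] 391 483 164 244
```

Emit:
carry_out(deltas=[0, 0, 0, 0.007, -0.018, 0, 1, 0, 0, 0.3, 0.014, -0.037, 0, 1, 0, 0, 0.3, 0.014, -0.037, 0, 1, 0, 0, 0.3, 0.0135, -0.037, 0, 1, 0, 0, 0.3, 0.0135, -0.037, 0, 1, 0, 0, 0.3, 0.0135, -0.037, 0, 1, 0, 0, 0.3, 0.013, -0.037, 0, 1, 0, 0, 0.3, 0.013, -0.037, 0, 1, 0, 0, 0.3, 0.013, -0.037, 0, 1, 0, 0, 0.3, 0.012, -0.037, 0, 1, 0, 0, 0, 0.007, -0.02, 0, 1, 0, 0, 0, 0, 0, 0, 1])

```text
clock: 16.45
eef_pos: [555.6, 82.0, 127.8]
tool_rot: [-3.141, 0.002, 0.223]
force: [0.5, -0.0, -2.7]
width: 8.4
gripper_force: 59.3
```

```bash
python3 - <<'E'
from h import *
np.set_printoptions(legacy="1.25",suppress=True)
s=ctrl.read_state();print(s["clock"],s["eef_pos"],s["tool_rot"],s["width"],s["force"],s["gripper_force"])
plan([(*box(-9,40),85,.221,2)])
a=grab("scene","s8")[150:300,230:390];b=grab("top","t8")[180:330,230:330]
cv2.imwrite("pics/c8.png",cv2.resize(np.hstack([a,b]),None,fx=3,fy=3,interpolation=cv2.INTER_CUBIC))
E
```

```text
16.45 [555.58121106  82.02041192 127.81840512] [-3.14071702  0.00166839  0.22278406] 8.372977568039268 [ 0.51658673 -0.01102384 -2.65786962] 59.34296429157257
[0, 0, 0.1, -0.0002, 0.0006, 0.0214]
[0, 0, 0.1, -0.0002, 0.0006, 0.0214]
```

View pics/c8.png

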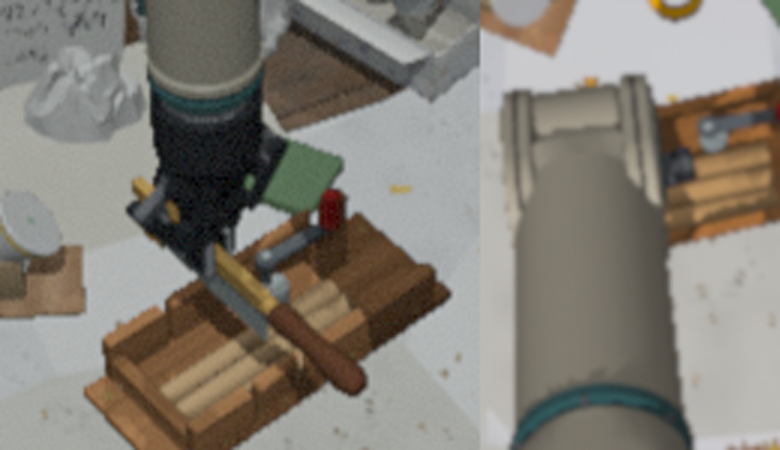

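Emit:
carry_out(deltas=[0, 0, 0.1, 0, 0.001, 0.03, 1, 0, 0, 0, 0, 0, 0.025, 1, 0, 0, 0, 0, 0, 0.008, 1, 0, 0, 0, 0, 0, 0, 1])

```text
clock: 17.05
eef_pos: [556.6, 77.4, 65.6]
tool_rot: [3.141, 0.001, 0.215]
force: [-0.3, 1.1, -2.0]
width: 8.5
gripper_force: 59.3
```

```bash
cat > al.py <<'E'
from h import *
import sys
np.set_printoptions(legacy="1.25",suppress=True)
s=ctrl.read_state();p=s["eef_pos"];zt=p[2]-9.3+12;d=p[:2]-O
print(s["clock"],p,s["tool_rot"][2],"teeth z",zt,"box",d@EX,d@EY,"F",s["force"])
def prof(im,xb,ys,z,v="scene",w=4):
    out=[]
    for y in ys:
        u=proj(v,[np.r_[box(x,y),z] for x in np.linspace(xb-w,xb+w,5)]).astype(np.float32)
        out.append(cv2.remap(im,u[None,:,0],u[None,:,1],cv2.INTER_LINEAR)[0].astype(float).mean(0))
    return np.array(out)
s0=cv2.imread("pics/scene0.png");ys=np.arange(24,57,2.)
for xb in(-53.5,53.5): print("wall",xb,prof(s0,xb,ys,57,w=3).sum(1).astype(int)//3)
im=grab("scene",sys.argv[1]);ys=np.arange(20,71,2.5)
for xb in(-75,-65,-55,-45,55,62,70):
    q=prof(im,xb,ys,zt+52,w=3);print("back",xb,"R-B",(q[:,2]-q[:,0]).astype(int),"V",q[:,2].astype(int))
E
python3 al.py s9
```

```text
17.05 [556.6362474   77.35403729  65.58603492] 0.2153175529001159 teeth z 68.28603491727014 box -8.686186173593141 36.4444720794302 F [-0.33715498  1.140353   -1.95610763]
wall -53.5 [113 112 113 113 111 107  98  85  78  83  91 101 109 109 108 108 107]
wall 53.5 [111 110 108 108 109 105  94  83  93 126 152 150 127 114 111 110 109]
back -75 R-B [55 54 54 55 54 61 78 87 85 79 67 45  9 -6 -6 -4  4 25 37 52 57] V [150 152 152 152 147 141 150 164 165 151 128 103  77  73  75  79  79  85
  99 137 158]
back -65 R-B [50 50 50 51 53 67 78 79 76 63 53 36  4 -6 -4 -4  7 26 34 45 51] V [141 140 137 138 136 142 150 147 141 112  95  86  76  76  78  80  86  95
 103 120 144]
back -55 R-B [51 52 53 53 55 62 71 76 73 61 51 34  5 -4 -5 -4  4 27 41 50 57] V [142 143 144 149 146 137 140 142 135 113  96  81  71  76  77  79  80  90
 104 138 161]
back -45 R-B [43 57 58 60 63 76 82 78 69 59 52 34  6 -5 -5 -4  7 27 37 43 54] V [109 119 124 128 131 149 159 147 131 107  94  83  72  72  79  77  81  81
  83 101 124]
back 55 R-B [-4 -6 -6 -5 -6 -7  1 13 18 18 16 10  0 -4 -6 -4 -4 -2 -1 -2 -2] V [ 26  33  43  50  63  78  95 108 112 100  92  86  79  74  66  62  66  94
 139 172 178]
back 62 R-B [-6 -6 -5 -5  8 38 70 83 79 59 45 18  1 -2 -2 -1 -2 -3 -2 -2 -2] V [ 25  39  48  42  56 100 147 165 150 110  94 107 142 163 160 162 168 175
 178 177 177]
back 70 R-B [ 5 29 57 73 79 86 88 88 79 51 17  0 -3 -2 -2 -2 -3 -2 -1 -2 -2] V [ 35  63 100 124 135 162 172 170 148 113 125 162 176 178 177 176 176 177
 176 177 177]
```

Emit:
carry_out(deltas=[0, 0, -0.4, 0, -0.004, 0, 1, 0, 0, 0, 0, 0, 0, 1, 0, 0, 0, 0, 0, 0, 1])

```text
clock: 17.48
eef_pos: [556.2, 82.8, 66.2]
tool_rot: [3.142, -0.001, 0.224]
force: [0.0, 1.0, -2.0]
width: 8.4
gripper_force: 59.3
```

```bash
python3 al.py s10 | head -1; python3 al.py s10b | grep back
```

```text
17.475 [556.19025117  82.79889019  66.17148297] 0.22441149792536597 teeth z 68.87148296612882 box -7.927793992998996 41.854664042318475 F [ 0.00279505  0.98442575 -2.01353044]
back -75 R-B [55 55 55 54 55 54 55 62 77 84 84 79 65 37  2 -5 -5 -4  2 23 37] V [152 151 152 152 152 153 150 140 151 163 164 151 125  92  71  73  77  78
back -65 R-B [51 49 49 50 49 49 54 69 80 80 76 62 53 34  4 -5 -5 -5  3 25 37] V [139 139 137 138 138 138 138 145 152 152 143 114  95  86  74  76  79  78
back -55 R-B [52 53 52 53 55 55 57 63 71 75 74 61 52 38  7 -4 -5 -4  4 26 45] V [142 142 143 148 154 156 151 141 137 140 138 112  96  92  75  76  79  77
back -45 R-B [41 54 59 59 59 59 62 75 82 80 73 58 51 34  3 -6 -5 -5  4 26 38] V [108 119 123 127 129 130 133 149 159 152 137 108  92  83  72  76  80  78
back 55 R-B [-3 -4 -5 -4 -6 -7 -7 -7 -2  9 16 17 17 14  1 -6 -5 -2 -3 -2 -1] V [ 18  22  24  30  38  43  55  74  90 104 112 103  94  89  81  71  68  65
back 62 R-B [-4 -5 -4 -3 -6 -6 -1 21 61 80 79 65 50 26  2 -3 -2  0 -1 -2 -2] V [ 21  18  25  36  44  47  49  76 134 163 159 122  94  97 130 159 159 157
back 70 R-B [-4 -3  6 24 35 48 65 83 89 89 86 68 36  6 -2 -3 -2 -2 -2 -2 -3] V [ 24  21  35  60  71  81 107 151 170 174 161 123 111 153 176 177 178 177
```

Emit:
carry_out(deltas=[0, 0, 0, 0, 0.0013, 0, 1, 0, 0, 0, 0, 0, 0.004, 1, 0, 0, 0, 0, 0, 0.004, 1, 0, 0, 0, 0, 0, 0, 1])

```text
clock: 18.08
eef_pos: [555.7, 81.3, 57.1]
tool_rot: [-3.141, 0.001, 0.224]
force: [-1.1, 0.1, -2.5]
width: 8.6
gripper_force: 59.3
```

```bash
python3 al.py s11 | grep -E "teeth|-45|62"
```

```text
18.075 [555.74406281  81.29143554  57.14166562] 0.22404572359891772 teeth z 59.84166561899714 box -8.693572697679619 40.48167949919829 F [-1.05377174  0.13024392 -2.51690039]
back -45 R-B [52 53 55 54 56 57 65 76 81 75 64 53 44 14 -3 -4 -6 -3 17 40 53] V [133 139 149 152 154 156 154 155 154 144 120  96  89  77  75  78  77  79
back 62 R-B [-3 -3 -6 -5 -7 -3  7 44 78 86 77 60 41 10 -2 -3 -3 -2 -3 -2 -2] V [ 26  24  26  32  38  41  63 117 158 167 144 104  93 118 163 174 174 174
```

Emit:
carry_out(deltas=[0, 0, 0, 0, 0, 0.003, 1, 0, 0, 0, 0, 0, 0.003, 1, 0, 0, 0, 0, 0, 0.003, 1, 0, 0, 0, 0, 0, 0, 1])

```text
clock: 18.62
eef_pos: [556.0, 81.3, 48.4]
tool_rot: [-3.142, 0.001, 0.224]
force: [0.4, -0.1, -3.0]
width: 8.4
gripper_force: 59.3
```

```bash
python3 al.py s12 | grep -E "teeth"
```

```text
18.625 [555.96985779  81.28971628  48.40310295] 0.22404530944232492 teeth z 51.103102947677755 box -8.473646211934073 40.43050657671957 F [ 0.44821268 -0.05409917 -2.96039094]
```

Emit:
carry_out(deltas=[0, 0, 0, 0, 0, 0.003, 1, 0, 0, 0, 0, 0, 0.003, 1, 0, 0, 0, 0, 0, 0.003, 1, 0, 0, 0, 0, 0, 0, 1])

```text
clock: 19.18
eef_pos: [556.0, 81.3, 39.4]
tool_rot: [-3.142, 0.001, 0.224]
force: [-0.3, 0.2, -2.8]
width: 8.6
gripper_force: 59.3
```

```bash
python3 al.py s13 | grep -E "teeth"
```

```text
19.175 [555.96583708  81.26753332  39.38782699] 0.2239849937264693 teeth z 42.08782698593417 box -8.482431752097737 40.409744496373335 F [-0.33397499  0.22535318 -2.79639689]
```

Emit:
carry_out(deltas=[0, 0, 0, 0, 0, 0.003, 1, 0, 0, 0, 0, 0, 0.003, 1, 0, 0, 0, 0, 0, 0.001, 1, 0, 0, 0, 0, 0, 0, 1])

```text
clock: 19.73
eef_pos: [556.1, 81.3, 32.6]
tool_rot: [-3.142, 0.0, 0.224]
force: [-0.2, -0.2, -3.0]
width: 8.4
gripper_force: 59.3
```

Emit:
carry_out(deltas=[0, 0, 0, 0, 0, 0.001, 1, 0, 0, 0, 0, 0, 0.001, 1, 0, 0, 0, 0, 0, 0, 1])

```text
clock: 20.1
eef_pos: [556.2, 81.3, 30.7]
tool_rot: [3.142, 0.0, 0.224]
force: [-0.1, 0.6, -2.7]
width: 8.9
gripper_force: 59.3
```

Expected contact at reported z ≈ 29.3.

Emit:
carry_out(deltas=[0, 0, 0, 0, 0, 0.001, 1, 0, 0, 0, 0, 0, 0, 1])

```text
clock: 20.35
eef_pos: [556.2, 81.3, 29.7]
tool_rot: [3.142, 0.0, 0.224]
force: [0.7, 0.2, -2.9]
width: 8.5
gripper_force: 59.3
```

Emit:
carry_out(deltas=[0, 0, 0, 0, 0, 0.0008, 1, 0, 0, 0, 0, 0, 0, 1])

```text
clock: 20.6
eef_pos: [556.3, 81.3, 29.2]
tool_rot: [3.142, -0.0, 0.224]
force: [0.2, -0.4, -0.6]
width: 8.7
gripper_force: 59.7
```

Emit:
carry_out(deltas=[0, 0, 0, 0, 0, 0.0005, 1, 0, 0, 0, 0, 0, 0, 1])

```text
clock: 20.85
eef_pos: [556.5, 81.4, 29.0]
tool_rot: [3.142, -0.001, 0.224]
force: [-1.3, 0.7, 5.6]
width: 8.4
gripper_force: 60.4
```

Emit:
carry_out(deltas=[0, 0, 0, 0, 0, 0, 0.7, 0, 0, 0, 0, 0, 0, 0.5, 0, 0, 0, 0, 0, 0, 0.2, 0, 0, 0, 0, 0, 0, 0, 0, 0, 0, 0, 0, -0.01, 0, 0, 0, 0, 0, 0, -0.03, 0, 0, 0, 0, 0, 0, -0.05, 0, 0, 0, 0, 0, 0, -0.05, 0, 0, 0, 0, 0, 0, -0.04, 0, 0, 0, 0, -0.05, 0.03, 0, 0, 0, 0, 0, -0.05, 0.03, 0, 0, 0, 0, 0, -0.05, 0.03, 0, 0])

```text
clock: 22.35
eef_pos: [428.7, -41.0, 209.2]
tool_rot: [3.141, -0.001, 0.224]
force: [0.4, 0.1, 0.7]
width: 42.6
gripper_force: 0.0
```

Emit:
carry_out(deltas=[0, 0, 0, -0.05, 0.045, 0, 0, 0, 0, 0, -0.03, 0.05, 0, 0, 0, 0, 0, 0, 0.05, 0, 0, 0, 0, 0, 0, 0.05, 0, 0, 0, 0, 0, 0, 0.05, 0, 0, 0, 0, 0, 0, 0.05, 0, 0, 0, 0, 0, 0, 0, 0, 0])

```text
clock: 23.22
eef_pos: [419.9, -345.8, 208.9]
tool_rot: [3.138, -0.0, 0.219]
force: [0.5, 0.4, 0.8]
width: 42.9
gripper_force: 0.0
```

```bash
python3 - <<'E'
from h import *
s=ctrl.read_state();print(s["clock"],s["eef_pos"])
a=grab("scene","s14")[180:320,250:390];b=grab("top","t14")[180:320,230:370]
cv2.imwrite("pics/c14.png",cv2.resize(np.hstack([a,b]),None,fx=2.8,fy=2.8,interpolation=cv2.INTER_CUBIC))
E
```

```text
23.225 [ 419.93564401 -345.75434102  208.92908321]
```

View pics/c14.png

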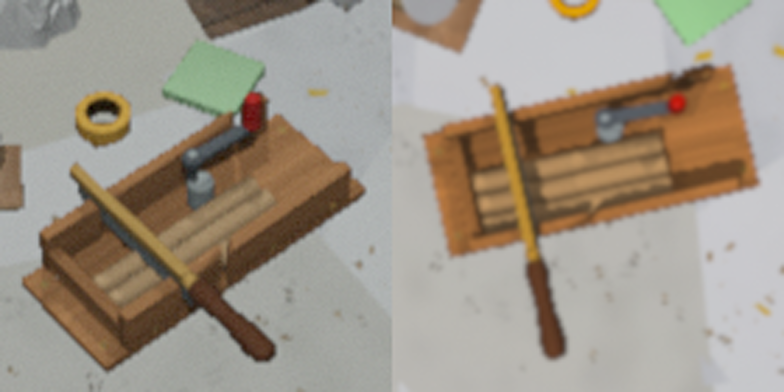

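```bash
python3 - <<'E'
from h import *
im=cv2.imread("pics/t14.png")
for x in(-90,-85,-80,-75,-70,-65,70,75,80,85,90,95):
    w=np.array([np.r_[box(x,y),84] for y in np.arange(36,48,1.)]);u=proj("top",w).astype(np.float32)
    q=cv2.remap(im,u[None,:,0],u[None,:,1],cv2.INTER_LINEAR)[0].astype(int);print(x,(q[:,2]-q[:,0]).tolist())
m=mask(im,(18,110,90),(30,255,255),(250,300,200,290));w=cast("top",np.argwhere(m)[:,::-1],84)[:,:2]-O
b=np.c_[w@EX,w@EY];b=b[(b[:,0]>-90)&(b[:,0]<95)];print(b.min(0),b.max(0),np.polyfit(b[:,0],b[:,1],1))
E
```

```text
-90 [25, 33, 40, 46, 52, 54, 56, 57, 57, 58, 59, 59]
-85 [18, 25, 36, 44, 49, 54, 58, 58, 59, 59, 59, 58]
-80 [18, 26, 37, 50, 64, 71, 77, 82, 83, 83, 77, 71]
-75 [18, 27, 44, 61, 80, 100, 114, 121, 129, 128, 126, 116]
-70 [15, 25, 36, 56, 79, 95, 108, 120, 119, 118, 112, 101]
-65 [11, 16, 31, 47, 68, 93, 113, 120, 128, 124, 114, 101]
70 [2, 12, 27, 42, 70, 97, 113, 122, 130, 120, 109, 91]
75 [5, 12, 25, 50, 74, 95, 113, 126, 127, 129, 116, 100]
80 [-1, 3, 9, 15, 25, 35, 43, 45, 48, 50, 51, 50]
85 [-3, -2, -2, -2, -2, -1, -1, -1, 0, 0, 2, 6]
90 [-3, -3, -3, -2, -2, -2, -2, -2, -3, -2, -2, -2]
95 [-3, -3, -3, -3, -2, -2, -2, -2, -2, -3, -3, -2]
[-78.86006312 -21.90933605] [77.59236243 52.53649539] [-9.38780496e-03  4.39154576e+01]
```

```bash
python3 -c "
from cell import ctrl
print(ctrl.finish_job())"
```

```text
the job is handed in; nothing more can be done
None
```

The job is handed in: the lever is clamped at about 1.65 rad, and the saw stands in the straight-across slot on the dowels. It spans both walls, with the arm clear, at 23 s on the clock. My first sweep passed over the knob because the fingertips sit about 30 mm higher than the reported TCP, so I lowered the tool and repeated it.

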